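# Open the bath's guide port and hold a probe in it

### The arm

A 6-joint arm with a two-finger parallel gripper is mounted at the origin on the work surface. World frame = base frame: x ahead of the robot, y to its left, z up, the work surface at z = 0. Lengths are in mm, angles in rad, forces in N, time in s.
With the tool pointing down it reaches from about 375 to 900 mm from the base axis. Payload 3.1 kg.
Tool frame: the origin (TCP) lies at the very end of the fingers, on their centre line; the grasp point (between the pads) lies 19 mm behind it; z points along the fingers, y is the direction in which the jaws open and shut (so a half turn about z gives the same grasp; the last joint's range is limited). The gripper opens to 87 mm and grips with 3 to 60 N. Pads are 19 mm wide; open, the fingers measure 117 mm over their backs; the gripper's body (75 mm by 190 mm) begins 51 mm behind the grasp point.
Start: joints at [-1.423, 0.527, 1.433, -0, 1.181, -0.178], TCP at [200.064, -592.09, 198.148] pointing down, gripper open.
Joint ranges: [-3.08, 3.08], [-0.75, 2.2], [0.22, 2.44], [-1.43, 4.57], [0, 2.65], [-2.85, 2.85]. Speed limits (rad/s): [2.79, 2.79, 3.14, 3.14, 3.14, 3.14].

### API

Orientations are given as a 3x3 rotation matrix whose columns are the frame's x, y, z axes.
In Python, from cell import arm gives the robot as it stands. The module is installed in compiled form; this text tells all that it offers.
- The arm moves only by the shell command python3 -m jog 'ROWS'. ROWS is JSON, one flat list of numbers, 5 for each row, row after row: the opening, from -1 (shut) to 1 (fully open), then the shift along the tool's x, y, z in units of 0.5 m (1.0 is 0.5 m), then the turn about the tool's z in units of pi/4 rad (1.0 is pi/4 rad). A call has 1 to 10 rows; each row is the pose to reach, as a shift and turn from the pose commanded when the call began, along the tool's axes at that moment; what a row does not reach only later rows make up. A row lasts 1/8 s, in which the tool goes at most 62.5 mm and 10.7 degrees, less where a joint would pass 70% of its speed; a pose out of reach is approached as far as the arm can. A call with a number of a shift or a turn outside -1 to 1 is refused whole. A call with a gripper value outside its range is refused whole. The fingers move at their own pace and stop on an object; the grip force is fixed at half the most. Time passes only in rows, so rows that repeat a pose let the fingers close. It gives the time, the measured TCP pose, the force and the opening at its end, in the units of the state.
- arm.get_state(): the state, without advancing time (a new reading comes with each control period).
- arm.snapshot(name): name is "scene" or "top"; returns a dict with "pixels" (420x560x3 uint8, red, green, blue), "fovy" (degrees; the focal length in pixels is half the picture's height over the tangent of half this angle, whatever the lens; pixels are square), "cx", "cy" (the principal point, pixels), "k1" (the pictures are not rectified: a ray, as slopes to the right and down, at radius r is drawn at 1 + k1 r^2 times it, then the intrinsics apply), "origin" and "attitude" of the camera in the world. Camera axes: x right, y up, looking along -z (the intrinsics and any distortion apply to the point x, -y, -z); pixel columns grow to the right and rows downward; lengths in mm; the calibration is good to about 2 mm. A picture is of the moment at which its call begins. There is no depth.
- arm.close_job(): hands the job in, once; it reports no verdict.
The state is a dict: "time_s": time; "joint_positions": joint angles; "qvel": joint speeds; "joint_torque": joint torques, N m; "tool_pos": TCP position; "tool_rot": TCP orientation; "force": force on the tool from outside, world axes, zero at the start; "wrist_torque": the same for the moment, N m; "gripper_width": finger opening in mm.
Only numpy, scipy, OpenCV 4.12 (cv2) and the standard library are available. Lean on these libraries where they do the work, as an engineer would, in place of code of your own. Each camera call takes 0.05 s, during which the arm holds its last target.

### The job

Clear the bath's cover for a measurement: put the stopper that closes the guide port into the bin that already holds a stopper, and the sample vial standing on the cover into the bin that already holds a vial. Then take the probe out of its stand and lower its thin rod through the open port until the tip is about 40 mm below the port's rim, never letting the probe touch the bath. Finish while still holding the probe there, still, upright and centred in the port, and leave the beaker, the bottle and the spatula where they are.

Things in the scene. Friction and masses are not known exactly. Their poses are not given: they have to be found in the camera images.
- bath: Shallow bath of bare steel, fixed, 200 mm (own x) by 220 mm (own y), flat closed cover at 100 mm above the bench, black control panel on its -x side. Origin: centre of its underside, on the bench; z up. It is hollow: under the port there is free depth of 92 mm below the rim.
- port (a point): Centre of the mouth of the guide port in the bath's cover, at the height of its rim (108 mm above the bench). The port is a round upright aluminium collar, bore 26 mm, outer diameter 34 mm, standing 8 mm above the cover; the straight bore is 24 mm long, then the bath is open below. It lies 45 mm from the bath's centre along the bath's own +y. z up. Closed by the stopper at the start.
- stopper_center (a point): Middle (half-way up) of the loose dark grey rubber stopper sitting in the port, 40 mm high, 40 g. Upper 30 mm: head 33 mm wide at the top to 35 mm at its lower edge, to be grasped; lower 10 mm: a foot of 20 to 22 mm, loose in the bore. The head rests on the rim, so this point starts 10 mm above the rim, and it lifts straight out. z points to the head's end.
- vial_center (a point): Middle (half-way up) of the loose plastic sample vial standing upright on the bath's cover, a cylinder 28 mm in diameter (cap 29 mm) and 65 mm high, 35 g, off-white with a cream cap. z points to the cap.
- stopper_bin: Open grey bin, fixed, that already holds the spare stopper: outside 110 mm (own x) by 140 mm (own y) by 45 mm high, walls and floor 4 mm. Origin: centre of its underside, on the bench. The two bins are alike and may be on either side of the bath.
- vial_bin: Open grey bin, fixed, that already holds the spare vial: same size as the other bin, origin alike.
- spare_stopper_center (a point): Middle of the spare stopper, alike, standing on its wide head (foot up) in the stopper bin, towards the bin's own +y end.
- spare_vial_center (a point): Middle of the spare vial, alike, standing upright in the vial bin, towards the bin's own +y end.
- stand: White probe stand, fixed, base 70 mm (own x) by 90 mm (own y), with a top plate 50 by 72 mm whose upper face is 104 mm above the bench; the rod passes a 14 mm hole in its middle and the handle's shoulder rests on the plate. Origin: centre of its underside, on the bench.
- probe_handle (a point): Middle of the probe's black round handle, 22 mm in diameter and 50 mm long (129 mm above the bench at the start). The probe is loose, 80 g, hangs upright in the stand and lifts straight out by 95 mm. z points up along the probe.
- probe_tip (a point): Lower end of the probe's rod, 115 mm below the middle of the handle. The rod is straight steel, 8 mm in diameter, and reaches 90 mm below the handle. z points up along the probe.
- beaker: Bystander: glass beaker, 70 mm wide, 85 mm high, standing. Origin: centre of its underside.
- reagent_bottle: Bystander: amber bottle, 60 mm wide, 130 mm high, standing. Origin: centre of its underside.
- spatula: Bystander: narrow steel laboratory spatula, 170 mm long, up to 14 mm wide and 5 mm thick, lying on the bench along its own x. Origin: about its middle, underside.

How it is judged (in metres and radians):
On the way, in this order (a step that is already met when the one before it is completed fails the run):
1. the stopper and the vial lie, let go and at rest, in their own bins (x of stopper_center in the frame of stopper_bin between -0.05 and 0.05 m and y of stopper_center in the frame of stopper_bin between -0.065 and 0.065 m and z of stopper_center in the frame of stopper_bin between 0.005 and 0.05 m and linear speed of each of stopper, vial below 0.05 m/s and contact force between each of stopper, vial and the fingers below 0.05 N and x of vial_center in the frame of vial_bin between -0.05 and 0.05 m and y of vial_center in the frame of vial_bin between -0.065 and 0.065 m and z of vial_center in the frame of vial_bin between 0.005 and 0.05 m), for 0.2 s.
2. the probe is lifted clear of its stand in the gripper (z of probe_tip in the frame of stand above 0.11 m and contact force between probe and the fingers above 1 N), for 0.1 s.
3. the rod's tip is in the port, clear of its wall (horizontal distance between probe_tip and port below 0.009 m and z of probe_tip in the frame of port below -0.015 m), for 0.1 s.
At the end, for the whole second after the job is handed in: Stopper and vial at rest in their own bins (centres inside the walls, under 50 mm up); the probe held still (under 20 mm/s, finger force over 1 N), tip 30 to 55 mm below the rim, within 5 mm of the port's axis, within 0.09 rad of upright, not touching the bath (all of step 1 and horizontal distance between probe_tip and port below 0.005 m and z of probe_tip in the frame of port between -0.055 and -0.03 m and angle between probe_tip's own z axis and vertical below 0.09 rad and contact force between probe and bath below 0.1 N and contact force between probe and the fingers above 1 N and linear speed of probe below 0.02 m/s); the arm keeps its last pose, push and grip.
It fails at once if the probe touches the bath (contact force between probe and bath above 0.3 N).
It fails at once if the beaker is disturbed (distance of beaker from where it was at the start of the episode above 0.02 m).
It fails at once if the reagent bottle is disturbed (distance of reagent_bottle from where it was at the start of the episode above 0.02 m).
It fails at once if the spatula is disturbed (distance of spatula from where it was at the start of the episode above 0.02 m).
It also fails if it takes over 72 s, if anything falls off the work surface, if the arm or the gripper's body presses on something with over 40 N, if the wrist force passes 120 N, or if a joint passes its speed limit or range.

## Working session

There is one attempt and no reset: what is moved stays moved. The work goes in short steps, Python scripts to look and compute and a shell command to move; the robot and the scene stay as the last step left them, time stands still between calls to the robot, and variables do not carry over. Pictures are saved under pics/ and viewed, and the job is handed in when it is done.

```bash
mkdir -p pics; ls; cat > h.py <<'E'
import numpy as np, cv2, pickle
from cell import arm
def snap(n,f):
    s=arm.snapshot(n); cv2.imwrite('pics/'+f+'.png',cv2.cvtColor(s['pixels'],cv2.COLOR_RGB2BGR)); pickle.dump(s,open('pics/'+f+'.pkl','wb')); return s
def load(f): return pickle.load(open('pics/'+f+'.pkl','rb'))
def K(s):
    f=s['pixels'].shape[0]/2/np.tan(np.radians(s['fovy'])/2)
    return np.array([[f,0,s['cx']],[0,f,s['cy']],[0,0,1.]])
def proj(s,P):
    P=np.atleast_2d(P).astype(float); c=(P-s['origin'])@np.array(s['attitude']); 
    x=c[:,0]/-c[:,2]; y=-c[:,1]/-c[:,2]; d=1+s['k1']*(x*x+y*y); k=K(s)
    return np.c_[k[0,0]*x*d+k[0,2],k[1,1]*y*d+k[1,2]]
def ray(s,u,v):
    p=cv2.undistortPoints(np.array([[[u,v]]],float),K(s),np.array([s['k1'],0,0,0.]))[0,0]
    d=np.array(s['attitude'])@np.array([p[0],-p[1],-1]); return np.array(s['origin']),d/np.linalg.norm(d)
def atz(s,u,v,z):
    o,d=ray(s,u,v); return o+d*(z-o[2])/d[2]
E
python3 - <<'E'
from h import *
for n in('scene','top'):
    s=snap(n,n+'0'); print(n,s['fovy'],s['cx'],s['cy'],s['k1'],s['origin'],np.round(s['attitude'],3).tolist())
st=arm.get_state(); print({k:np.round(v,3).tolist() for k,v in st.items()})
E
```

```text
pics
scene 51.69955514114123 284.0691024298819 220.16302847352995 -0.13651259941880203 [1039.9617592  -359.4823754   832.15621463] [[0.643, -0.602, 0.474], [0.766, 0.495, -0.411], [0.013, 0.627, 0.779]]
top 46.61693315801016 281.86985304540457 216.34895467769272 -0.11642570157763348 [ 495.04297162   38.31715428 1293.89245523] [[0.011, 0.996, -0.083], [-1.0, 0.012, 0.007], [0.008, 0.083, 0.997]]
{'time_s': 0.1, 'joint_positions': [-1.423, 0.528, 1.434, -0.0, 1.181, -0.179], 'qvel': [-0.0, -0.001, -0.003, 0.0, -0.001, -0.0], 'joint_torque': [0.0, -44.099, -17.715, 0.064, 0.053, -0.0], 'tool_pos': [199.96, -591.397, 197.277], 'tool_rot': [[0.947, 0.32, -0.0], [0.32, -0.947, 0.002], [0.0, -0.002, -1.0]], 'force': [-0.856, 0.036, 0.03], 'wrist_torque': [0.005, -0.027, -0.039], 'gripper_width': 87.413}
```

View pics/scene0.png

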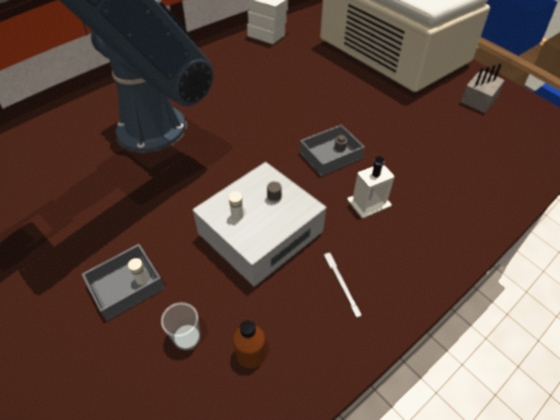

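View pics/top0.png

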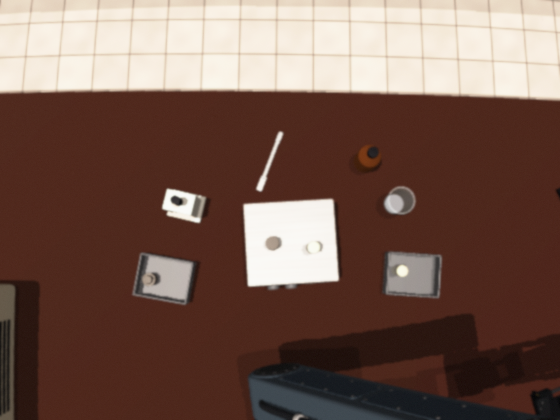

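The scene shows the bath in the middle, with the vial at (236,203) and the stopper at (274,190). The stopper bin is at top right (332,150) and the vial bin at left (123,282). In the top view the probe is at (177,201). I'll enlarge both pictures to measure.

```bash
python3 - <<'E'
import cv2
t=cv2.imread('pics/top0.png'); s=cv2.imread('pics/scene0.png')
def crop(im,x0,y0,x1,y1,k,f):
    c=cv2.resize(im[y0:y1,x0:x1],None,fx=k,fy=k,interpolation=cv2.INTER_CUBIC)
    c=cv2.convertScaleAbs(c,alpha=1.3,beta=15)
    for x in range(x0,x1,10): cv2.putText(c,str(x),((x-x0)*k,8),0,.3,(0,255,0)); cv2.line(c,((x-x0)*k,10),((x-x0)*k,16),(0,255,0))
    for y in range(y0,y1,10): cv2.putText(c,str(y),(0,(y-y0)*k+4),0,.3,(0,255,0)); cv2.line(c,(20,(y-y0)*k),(26,(y-y0)*k),(0,255,0))
    cv2.imwrite('pics/'+f+'.png',c)
crop(t,230,190,350,295,6,'t_bath');crop(t,125,180,215,310,4,'t_left');crop(t,370,180,450,305,4,'t_right')
crop(s,190,160,330,280,5,'s_bath');crop(s,295,120,400,220,6,'s_left')
E
```

```text
(no output)
```

View pics/t_bath.png

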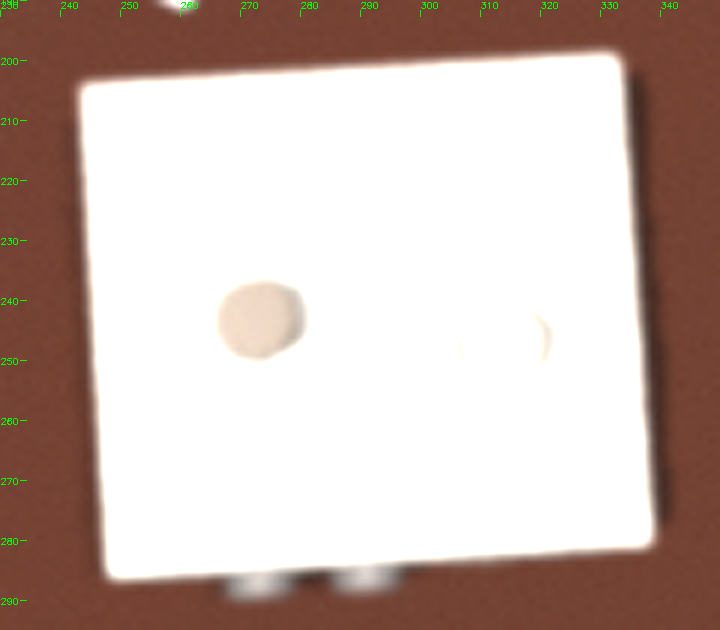

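View pics/t_left.png

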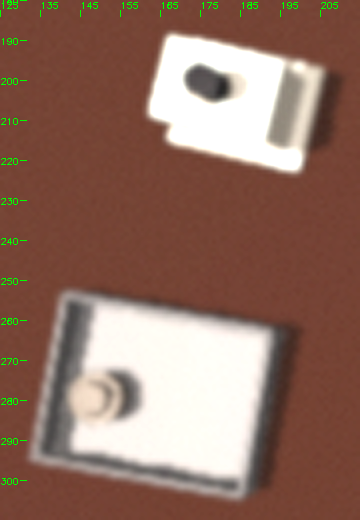

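View pics/t_right.png

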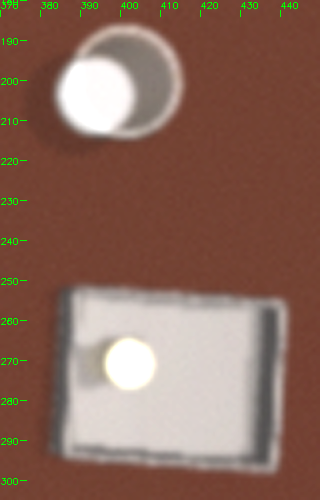

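View pics/s_bath.png

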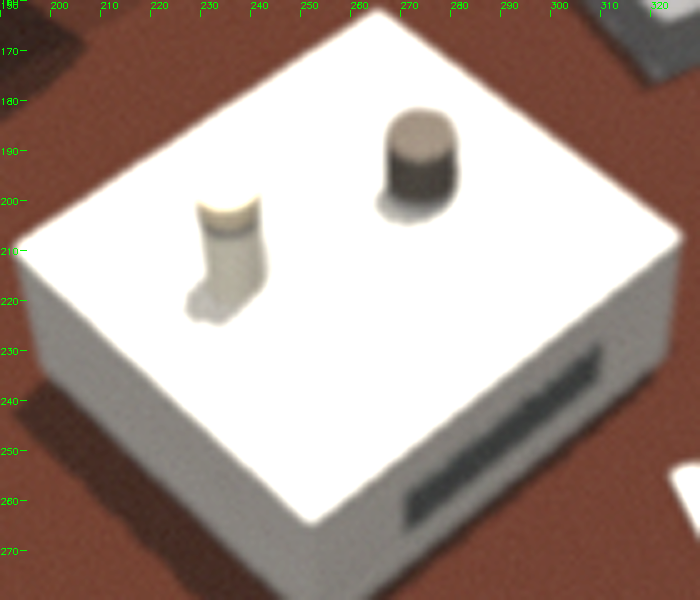

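View pics/s_left.png

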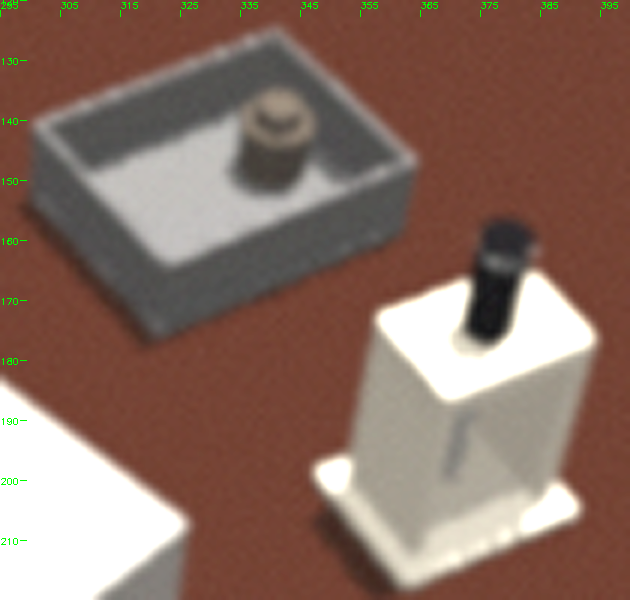

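```bash
python3 - <<'E'
import cv2
from h import *
t=cv2.imread('pics/top0.png'); s=cv2.imread('pics/scene0.png')
def crop(im,x0,y0,x1,y1,k):
    c=cv2.resize(im[y0:y1,x0:x1],None,fx=k,fy=k,interpolation=cv2.INTER_CUBIC)
    c=((c/255.)**1.6*255).astype('uint8')
    for x in range(x0,x1,10): cv2.putText(c,str(x),((x-x0)*k,8),0,.3,(0,255,0)); cv2.line(c,((x-x0)*k,10),((x-x0)*k,16),(0,255,0))
    for y in range(y0,y1,10): cv2.putText(c,str(y),(0,(y-y0)*k+4),0,.3,(0,255,0)); cv2.line(c,(20,(y-y0)*k),(26,(y-y0)*k),(0,255,0))
    return c
a=crop(t,255,225,335,265,10); b=crop(s,215,175,295,225,8); 
cv2.imwrite('pics/t_c.png',a); cv2.imwrite('pics/s_c.png',b)
T=load('top0')
c=np.array([atz(T,u,v,100)[:2] for u,v in [(243.3,203.5),(333.5,199),(338.5,281),(247.5,286.5)]])
print('bath',c.round(1).tolist(),c.mean(0),[np.linalg.norm(c[i]-c[i-1]).round(1) for i in range(4)])
# left bin corners rim 45: px=125+x/4, 180+y/4
P=lambda x,y,x0:(x0+x/4,180+y/4)
c=np.array([atz(T,*P(x,y,125),45)[:2] for x,y in [(62,292),(276,325),(246,497),(32,460)]])
print('lbin',c.round(1).tolist(),c.mean(0),[np.linalg.norm(c[i]-c[i-1]).round(1) for i in range(4)])
c=np.array([atz(T,*P(x,y,370),45)[:2] for x,y in [(60,289),(286,301),(277,470),(51,455)]])
print('rbin',c.round(1).tolist(),c.mean(0),[np.linalg.norm(c[i]-c[i-1]).round(1) for i in range(4)])
c=np.array([atz(T,*P(x,y,125),104)[:2] for x,y in [(167,34),(283,60),(268,148),(149,117)]])
print('standplate',c.round(1).tolist(),c.mean(0),[np.linalg.norm(c[i]-c[i-1]).round(1) for i in range(4)])
print('spare stop top',atz(T,148,279,46),'spare vial top',atz(T,401.5,270.5,69))
print('handle top', atz(T,125+196/4,180+78/4,154))
E
```

```text
bath [[625.0, 125.0], [638.9, -97.5], [437.6, -110.4], [422.0, 111.4]] [530.86687631   7.14273435] [np.float64(203.5), np.float64(222.9), np.float64(201.7), np.float64(222.4)]
lbin [[499.9, 392.4], [481.0, 252.9], [371.2, 270.0], [391.9, 409.1]] [435.98667832 331.1112499 ] [np.float64(109.3), np.float64(140.8), np.float64(111.1), np.float64(140.7)]
rbin [[509.3, -237.3], [502.5, -386.3], [393.4, -379.6], [403.0, -231.4]] [ 452.0219707  -308.67869965] [np.float64(106.5), np.float64(149.1), np.float64(109.3), np.float64(148.5)]
standplate [[659.8, 315.2], [644.3, 242.5], [589.8, 250.3], [608.1, 324.8]] [625.5412269  283.19977453] [np.float64(52.6), np.float64(74.3), np.float64(55.1), np.float64(76.6)]
spare stop top [433.65808072 370.70139397  46.        ] spare vial top [ 463.27838055 -274.18709309   69.        ]
handle top [626.84318117 285.38722937 154.        ]
```

View pics/t_c.png

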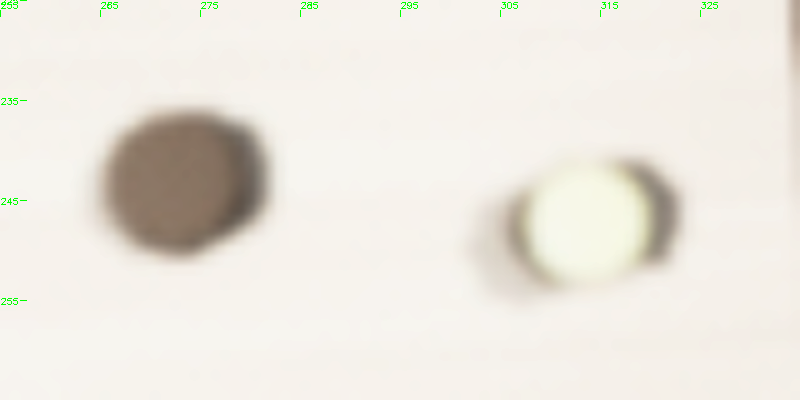

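View pics/s_c.png

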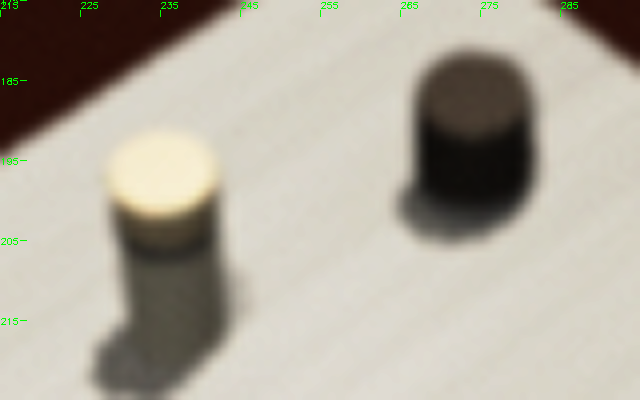

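```bash
python3 - <<'E'
from h import *
T=load('top0');S=load('scene0')
print('stopper', atz(T,272.2,243.5,138),atz(S,273.5,187,138))
print('vial', atz(T,313.3,247,165),atz(S,234.7,196.5,165))
print('handle', atz(S,379.5,159,154))
# port prediction
c=np.array([atz(T,u,v,100)[:2] for u,v in [(243.3,203.5),(333.5,199),(338.5,281),(247.5,286.5)]])
d=(c[0]-c[1]+c[3]-c[2]);d/=np.linalg.norm(d); print('port from bath',c.mean(0)+45*d,d)
c=np.array([atz(S,u,v,100)[:2] for u,v in [(190+380/5,160+10/5),(190+683/5,160+236/5),(190+310/5,160+524/5),(190+16/5,160+242/5)]])
print('scene bath',c.round(1).tolist(),c.mean(0))
print('spare vial from bin', )
# spatula, beaker, bottle
print(atz(T,280,133,0),atz(T,260,188,0),'beaker',atz(T,402,201,85),'bottle',atz(T,373,152,130))
for n,p in [('p',(522,50,108)),]: print(n,proj(T,p),proj(S,p))
E
```

```text
stopper [526.39151642  52.11395343 138.        ] [531.75995618  49.22157466 138.        ]
vial [518.60256411 -43.44616671 165.        ] [521.44795523 -45.6416618  165.        ]
handle [628.74559897 284.5086568  154.        ]
port from bath [527.89493439  52.0444889 ] [-0.06604315  0.99781677]
scene bath [[427.5, 110.2], [626.6, 124.3], [642.0, -96.4], [440.9, -107.3]] [534.25787045   7.684724  ]
spare vial from bin
[829.40234496  36.48547592   0.        ] [678.16326984  88.30729244   0.        ] beaker [ 637.95540532 -272.62678299   85.        ] bottle [ 752.14036454 -190.91750074  130.        ]
p [[273.19063813 245.65441754]] [[271.10899664 193.51389149]]
```

```bash
python3 -m jog '[1,0.1,-0.09,0.02,-0.2, 1,0.24,-0.21,0.02,-0.5, 1,0.36,-0.31,0.02,-0.75, 1,0.478,-0.417,0.02,-1, 1,0.478,-0.417,0.02,-1, 1,0.478,-0.417,0.02,-1, 1,0.478,-0.417,0.02,-1, 1,0.478,-0.417,0.02,-1, 1,0.478,-0.417,0.02,-1]'
```

```text
time_s: 1.23
tool_pos: [359.2, -319.5, 188.1]
tool_rot: [[0.446, 0.895, 0.0], [0.895, -0.446, -0.0], [-0.0, 0.0, -1.0]]
force: [0.0, -0.7, -0.1]
gripper_width: 86.6
```

```bash
python3 -m jog '[1,0.1,0.01,-0.02,-0.15, 1,0.22,0.02,-0.02,-0.3, 1,0.35,0.03,-0.02,-0.45, 1,0.47,0.04,-0.02,-0.589, 1,0.58,0.043,-0.02,-0.589, 1,0.636,0.043,-0.02,-0.589, 1,0.636,0.043,-0.02,-0.589, 1,0.636,0.043,-0.02,-0.589, 1,0.636,0.043,-0.02,-0.589]'; python3 - <<'E'
from h import *
S=snap('scene','s1');T=snap('top','t1')
p=np.array(arm.get_state()['tool_pos']);print(p,proj(S,p),proj(T,p))
a=cv2.imread('pics/s1.png')[100:300,140:400]; b=cv2.imread('pics/t1.png')[150:350,200:400]
cv2.imwrite('pics/s1z.png',cv2.resize(a,None,fx=3,fy=3)); cv2.imwrite('pics/t1z.png',cv2.resize(b,None,fx=3,fy=3))
E
```

```text
time_s: 2.35
tool_pos: [519.7, -44.0, 198.0]
tool_rot: [[-0.001, 1.0, -0.0], [1.0, 0.001, -0.0], [-0.0, -0.0, -1.0]]
force: [-0.2, 0.1, 0.4]
gripper_width: 87.2
[519.77832261 -43.78433792 198.17357385] [[233.74544536 184.56250949]] [[314.52294436 246.18075012]]
```

View pics/s1z.png

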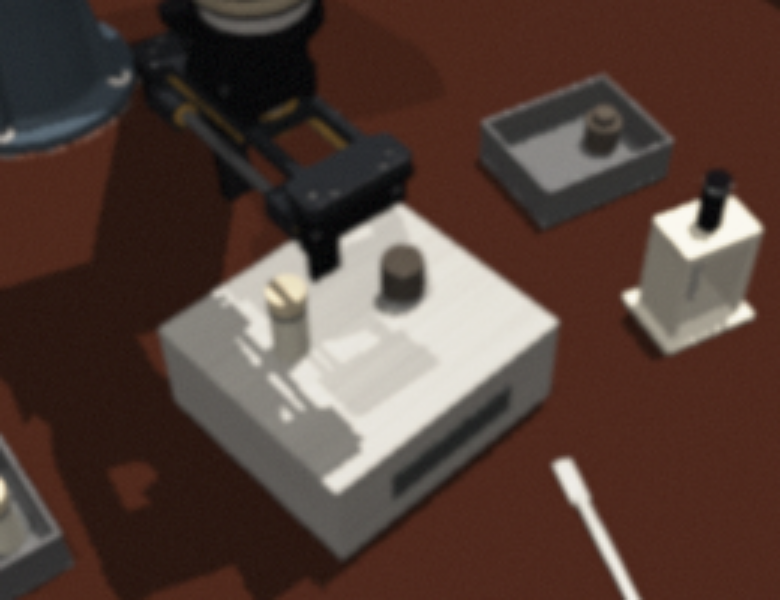

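View pics/t1z.png

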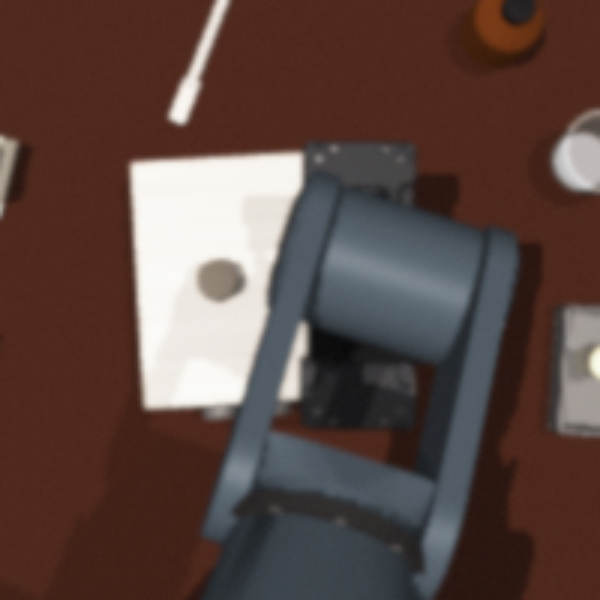

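```bash
python3 - <<'E'
from h import *
S=load('s1');p=np.array([519.8,-43.8,198.2])
for d in ([43.5,0,0],[58,0,0],[43.5,-9.5,0],[58,-9.5,0],[58,9.5,0],[-43.5,0,0],[-58,0,0],[-58,9.5,0]): print(d,(proj(S,p+d)[0]-[140,100])*3)
E
```

```text
[43.5, 0, 0] [320.12972973 290.97615993]
[58, 0, 0] [333.55351103 303.84027183]
[43.5, -9.5, 0] [308.45779875 297.88042248]
[58, -9.5, 0] [321.84106325 310.86105126]
[58, 9.5, 0] [345.16360298 296.8843051 ]
[-43.5, 0, 0] [244.31953697 218.28598627]
[-58, 0, 0] [232.43795031 206.88701828]
[-58, 9.5, 0] [243.70581816 200.77717466]
```

```bash
python3 - <<'E'
import cv2
a=cv2.imread('pics/s1.png')[120:240,180:300]; a=cv2.convertScaleAbs(cv2.resize(a,None,fx=6,fy=6,interpolation=cv2.INTER_CUBIC)[:600],alpha=1.8,beta=20); cv2.imwrite('pics/s1y.png',a)
E
```

```text
(no output)
```

View pics/s1y.png

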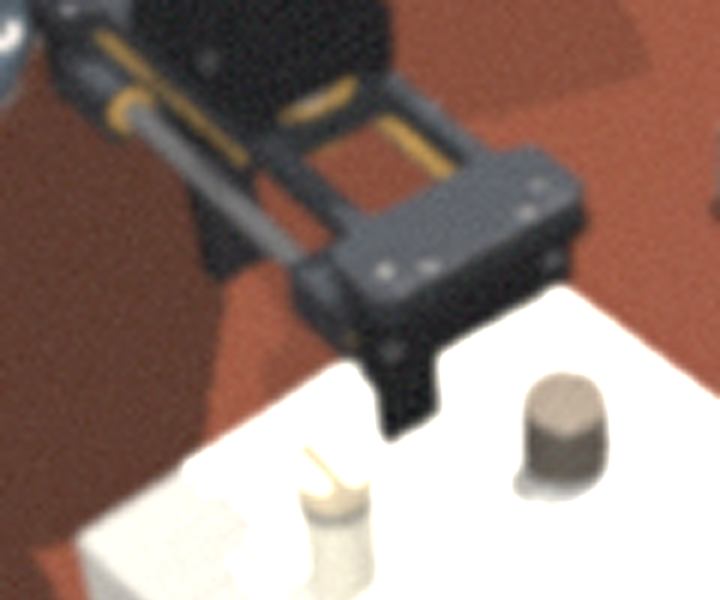

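```bash
python3 - <<'E'
from h import *
S=load('s1');T=load('t1');p=np.array([519.8,-43.8,198.2])
for dz in (0,10,15,20,25): print(dz,[((proj(S,p+[a,b,dz])[0]-[180,120])*6).round().tolist() for a,b in((58,-9.5),(58,9.5),(43.5,-9.5),(-43.5,-9.5))])
for z in (70,100,130):
  print(z,[((proj(T,p+[a,b,z])[0]-[200,150])*3).round().tolist() for a,b in((95,-37.5),(95,37.5),(-95,37.5),(-95,-37.5),(0,0))])
E
```

```text
0 [[404.0, 502.0], [450.0, 474.0], [377.0, 476.0], [226.0, 329.0]]
10 [[402.0, 481.0], [449.0, 453.0], [375.0, 455.0], [223.0, 308.0]]
15 [[401.0, 471.0], [449.0, 443.0], [374.0, 445.0], [221.0, 298.0]]
20 [[400.0, 460.0], [448.0, 432.0], [373.0, 434.0], [220.0, 287.0]]
25 [[400.0, 450.0], [447.0, 422.0], [372.0, 424.0], [218.0, 276.0]]
70 [[405.0, 152.0], [299.0, 151.0], [296.0, 422.0], [404.0, 423.0], [351.0, 286.0]]
100 [[410.0, 147.0], [301.0, 146.0], [298.0, 425.0], [409.0, 426.0], [355.0, 285.0]]
130 [[415.0, 142.0], [303.0, 141.0], [300.0, 428.0], [414.0, 429.0], [358.0, 284.0]]
```

```bash
python3 - <<'E'
import cv2,numpy as np
a=cv2.imread('pics/s1.png')[150:230,190:290]; a=cv2.resize(a,None,fx=7,fy=7,interpolation=cv2.INTER_CUBIC)
hi=((a/255.)**0.6*255).astype('uint8'); cv2.imwrite('pics/s1x.png',hi)
E
```

```text
(no output)
```

View pics/s1x.png

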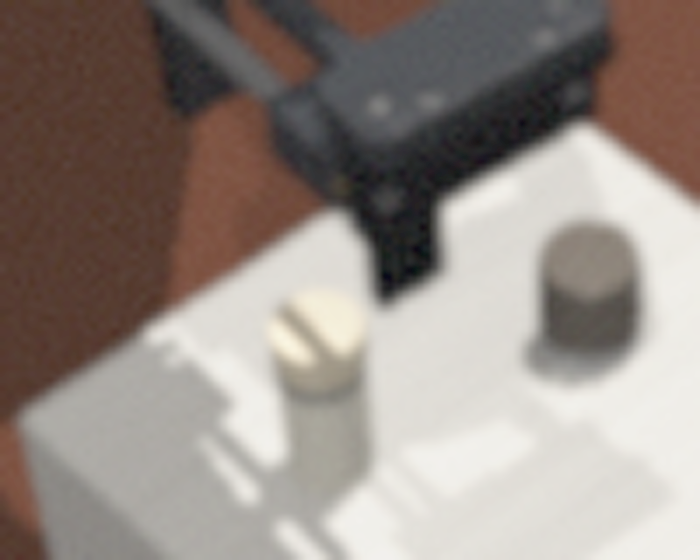

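```bash
python3 -m jog '[1,0,0,0.04,0, 1,0,0,0.08,0, 1,0,0,0.12,0, 1,0,0,0.136,0, 1,0,0,0.136,0]'; python3 - <<'E'
from h import *
S=snap('scene','s2');print(arm.get_state()['tool_pos'])
a=cv2.imread('pics/s2.png')[130:230,180:300]; a=cv2.resize(a,None,fx=6,fy=6,interpolation=cv2.INTER_CUBIC)
cv2.imwrite('pics/s2x.png',((a/255.)**0.6*255).astype('uint8'))
p=np.array(arm.get_state()['tool_pos'])
for dz in (0,20,25): print(dz,[((proj(S,p+[a,b,dz])[0]-[180,130])*6).round().tolist() for a,b in((50,-9.5),(50,9.5),(43.5,-9.5),(-43.5,-9.5))])
E
```

```text
time_s: 3.08
tool_pos: [519.8, -42.9, 129.9]
tool_rot: [[-0.002, 1.0, -0.001], [1.0, 0.002, 0.0], [0.0, -0.001, -1.0]]
force: [-0.7, 0.1, -0.2]
gripper_width: 87.0
[520.30797061 -42.9682665  130.41454639]
0 [[403.0, 557.0], [447.0, 530.0], [392.0, 546.0], [248.0, 401.0]]
20 [[400.0, 520.0], [444.0, 493.0], [388.0, 509.0], [242.0, 364.0]]
25 [[399.0, 511.0], [444.0, 484.0], [387.0, 499.0], [241.0, 354.0]]
```

View pics/s2x.png

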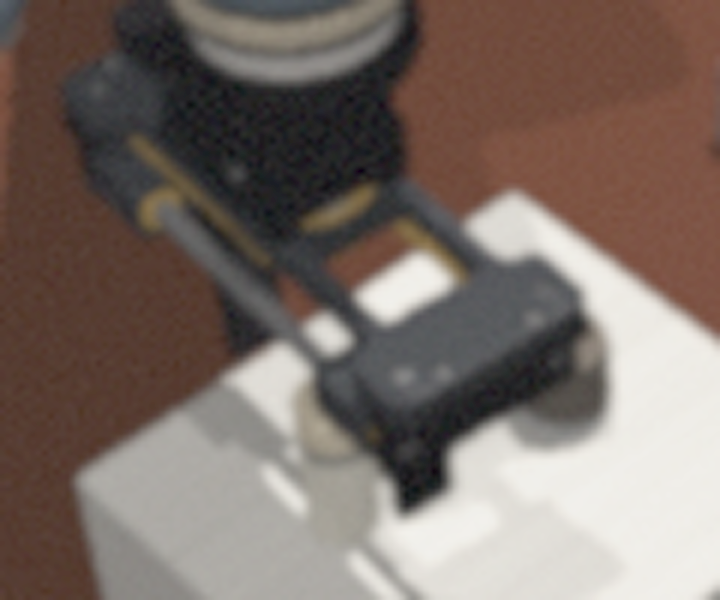

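```bash
python3 - <<'E'
from h import *
S=load('s2');p=np.array([520.3,-43,130.4])
for dz in (50,60,70,80,90,100,110): print(dz,[((proj(S,p+[a,b,dz])[0]-[180,130])*6).round().tolist() for a,b in((95,-37.5),(95,37.5),(58,-9.5),(58,9.5))])
E
```

```text
50 [[409.0, 589.0], [592.0, 474.0], [409.0, 477.0], [455.0, 449.0]]
60 [[408.0, 569.0], [592.0, 454.0], [408.0, 457.0], [454.0, 429.0]]
70 [[406.0, 549.0], [592.0, 434.0], [406.0, 437.0], [453.0, 409.0]]
80 [[404.0, 529.0], [592.0, 413.0], [405.0, 416.0], [452.0, 388.0]]
90 [[403.0, 508.0], [592.0, 392.0], [403.0, 395.0], [451.0, 367.0]]
100 [[401.0, 487.0], [592.0, 371.0], [401.0, 374.0], [449.0, 346.0]]
110 [[399.0, 466.0], [592.0, 349.0], [400.0, 352.0], [448.0, 324.0]]
```

```bash
python3 -m jog '[1,0,0,0.014,0, 0,0,0,0.014,0, -0.5,0,0,0.014,0, -1,0,0,0.014,0, -1,0,0,0.014,0, -1,0,0,0.014,0, -1,0,0,0.014,0]'; python3 - <<'E'
from h import *
S=snap('scene','s3')
a=cv2.imread('pics/s3.png')[130:230,180:300]; a=cv2.resize(a,None,fx=6,fy=6,interpolation=cv2.INTER_CUBIC)
cv2.imwrite('pics/s3x.png',((a/255.)**0.6*255).astype('uint8'))
E
```

```text
time_s: 4.0
tool_pos: [520.1, -42.6, 123.2]
tool_rot: [[-0.003, 1.0, 0.0], [1.0, 0.003, -0.0], [-0.0, 0.0, -1.0]]
force: [0.0, -0.8, 0.1]
gripper_width: 34.9
```

View pics/s3x.png

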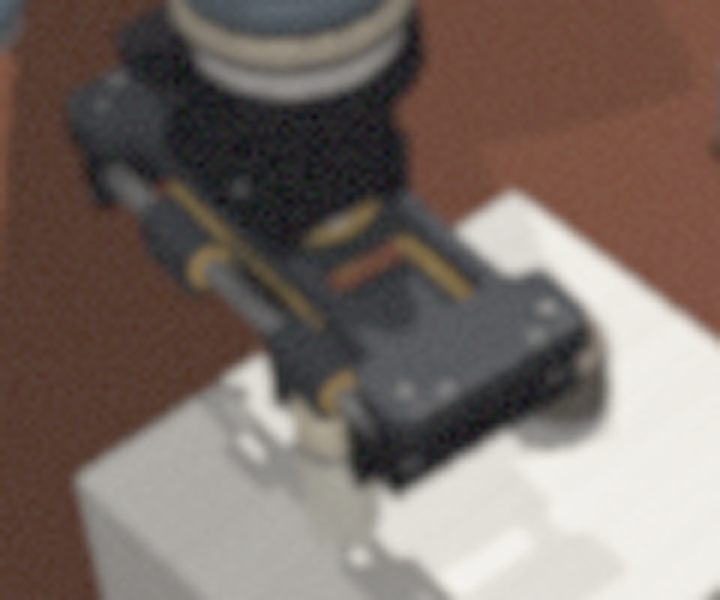

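```bash
python3 -m jog '[-1,0,0,0,0, -1,0,0,0,0, -1,0,0,0,0]'; python3 -m jog '[-1,0,0,-0.02,0, -1,0,0,-0.06,0, -1,0,0,-0.1,0, -1,0,0,-0.16,0, -1,0,0,-0.16,0]'; python3 - <<'E'
from h import *
S=snap('scene','s4')
a=cv2.imread('pics/s4.png')[110:230,170:300]; a=cv2.resize(a,None,fx=5,fy=5,interpolation=cv2.INTER_CUBIC)
cv2.imwrite('pics/s4x.png',((a/255.)**0.6*255).astype('uint8'))
E
```

```text
time_s: 4.42
tool_pos: [520.1, -42.6, 123.2]
tool_rot: [[-0.003, 1.0, 0.0], [1.0, 0.003, -0.0], [-0.0, 0.0, -1.0]]
force: [-0.2, 0.3, -0.6]
gripper_width: 27.9
time_s: 5.05
tool_pos: [522.1, -43.1, 205.8]
tool_rot: [[-0.003, 1.0, 0.006], [1.0, 0.003, -0.002], [-0.002, 0.006, -1.0]]
force: [0.3, -0.9, -0.3]
gripper_width: 27.9
```

View pics/s4x.png

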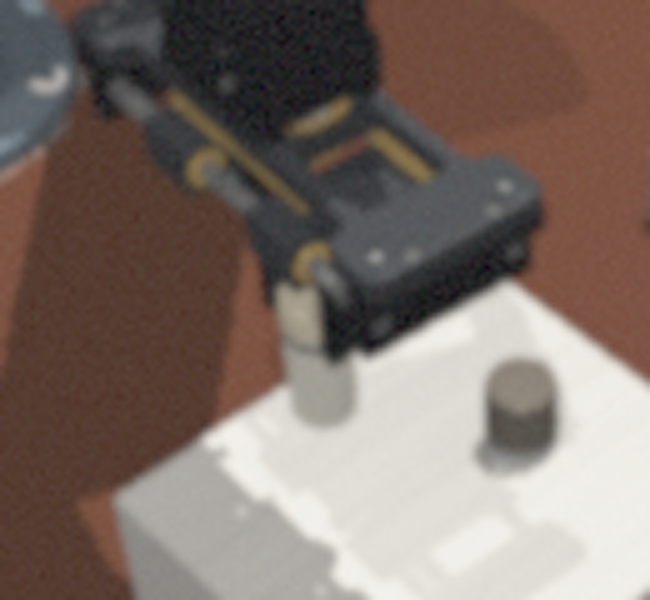

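```bash
python3 - <<'E'
from h import *
S=load('scene0')
c=np.array([atz(S,u,v,45)[:2] for u,v in [(83,277),(142,247),(162.5,280),(104,314)]]);print(c.round(),c.mean(0))
import cv2
a=cv2.imread('pics/scene0.png')[235:325,70:175]; a=cv2.resize(a,None,fx=6,fy=6,interpolation=cv2.INTER_CUBIC)
for x in range(70,175,10): cv2.putText(a,str(x),((x-70)*6,8),0,.3,(0,255,0))
for x in range(235,325,10): cv2.putText(a,str(x),(0,(x-235)*6+4),0,.3,(0,255,0))
cv2.imwrite('pics/s_r.png',((a/255.)**0.6*255).astype('uint8'))
print(arm.get_state()['tool_pos'],arm.get_state()['joint_positions'])
E
```

```text
[[ 406. -381.]
 [ 418. -240.]
 [ 523. -247.]
 [ 517. -383.]] [ 465.94013057 -312.66213573]
[520.77790642 -42.79141627 204.32704565] [-2.96029298e-01  3.80832060e-01  1.68293952e+00 -2.20641797e-05
  1.07481671e+00 -2.99040240e-01]
```

View pics/s_r.png

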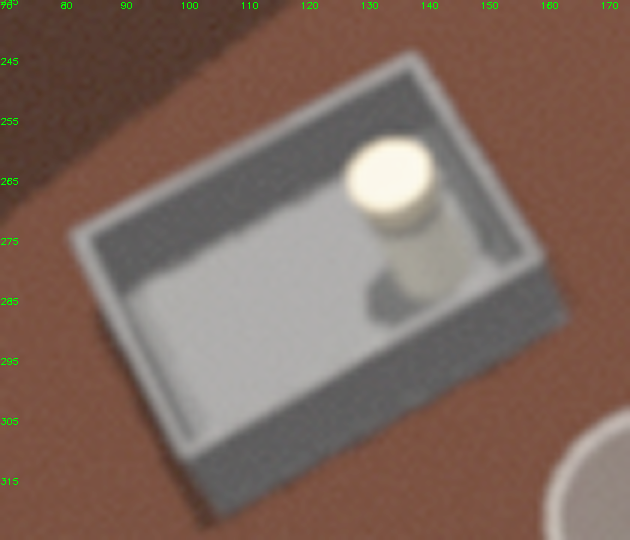

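```bash
python3 - <<'E'
from h import *
S=load('scene0')
c=np.array([atz(S,u,v,45)[:2] for u,v in [(81,273.5),(138.5,243.5),(160.5,277.5),(100.5,311)]]);print(c.round(),c.mean(0))
E
```

```text
[[ 395. -381.]
 [ 405. -241.]
 [ 514. -247.]
 [ 506. -386.]] [ 454.97930981 -313.7645137 ]
```

```bash
python3 -m jog '[-1,-0.06,-0.02,0,0, -1,-0.16,-0.04,0,0.08, -1,-0.28,-0.07,0,0.08, -1,-0.4,-0.1,0,0.08, -1,-0.5,-0.12,0,0.08, -1,-0.56,-0.138,0,0.08, -1,-0.596,-0.138,0,0.08, -1,-0.596,-0.138,0,0.08, -1,-0.596,-0.138,0,0.08]'
```

```text
time_s: 6.22
tool_pos: [452.1, -339.1, 202.7]
tool_rot: [[0.059, 0.998, -0.001], [0.998, -0.059, 0.002], [0.002, -0.001, -1.0]]
force: [-0.7, 1.2, -0.4]
gripper_width: 28.2
```

```bash
python3 -m jog '[-1,0,0,0.06,0, -1,0,0,0.14,0, -1,0,0,0.22,0, -1,0,0,0.29,0, -1,0,0,0.32,0, -1,0,0,0.338,0, -1,0,0,0.346,0, -1,0,0,0.346,0]'; python3 - <<'E'
from h import *
S=snap('scene','s5')
a=cv2.imread('pics/s5.png')[190:330,60:200]; a=cv2.resize(a,None,fx=4,fy=4,interpolation=cv2.INTER_CUBIC)
cv2.imwrite('pics/s5x.png',((a/255.)**0.6*255).astype('uint8'))
E
```

```text
time_s: 7.22
tool_pos: [452.5, -341.2, 30.9]
tool_rot: [[0.06, 0.998, 0.001], [0.998, -0.06, -0.001], [-0.001, 0.001, -1.0]]
force: [1.0, 0.4, -0.5]
gripper_width: 28.3
```

View pics/s5x.png

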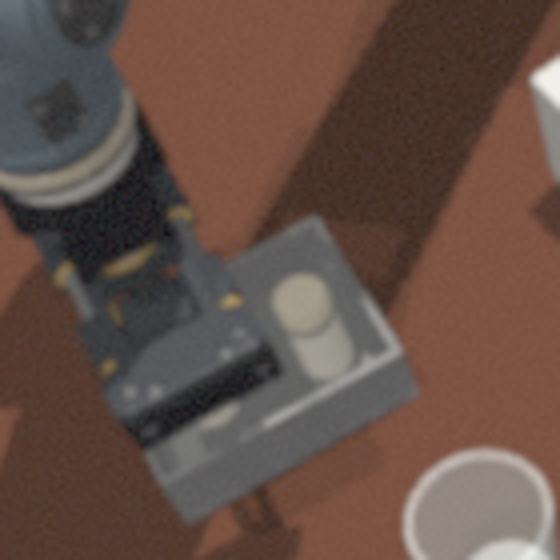

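```bash
python3 -m jog '[0.1,0,0,0.004,0, 0.1,0,0,0.004,0, 0.1,0,0,0.004,0, 0.1,0,0,0.004,0]'; python3 -m jog '[0.1,0,0,-0.04,0, 0.1,0,0,-0.12,0, 0.1,0,0,-0.2,0, 0.1,0,0,-0.28,0, 0.1,0,0,-0.35,0, 0.1,0,0,-0.35,0]'; python3 - <<'E'
from h import *
S=snap('scene','s6')
a=cv2.imread('pics/s6.png')[190:330,60:200]; a=cv2.resize(a,None,fx=4,fy=4,interpolation=cv2.INTER_CUBIC)
cv2.imwrite('pics/s6x.png',((a/255.)**0.6*255).astype('uint8'))
E
```

```text
time_s: 7.78
tool_pos: [452.0, -340.9, 28.3]
tool_rot: [[0.06, 0.998, 0.0], [0.998, -0.06, -0.0], [-0.0, 0.0, -1.0]]
force: [-0.3, 0.2, 0.0]
gripper_width: 47.2
time_s: 8.52
tool_pos: [453.5, -342.4, 206.3]
tool_rot: [[0.06, 0.998, 0.005], [0.998, -0.06, -0.005], [-0.005, 0.005, -1.0]]
force: [0.4, -0.8, 0.2]
gripper_width: 47.7
```

View pics/s6x.png

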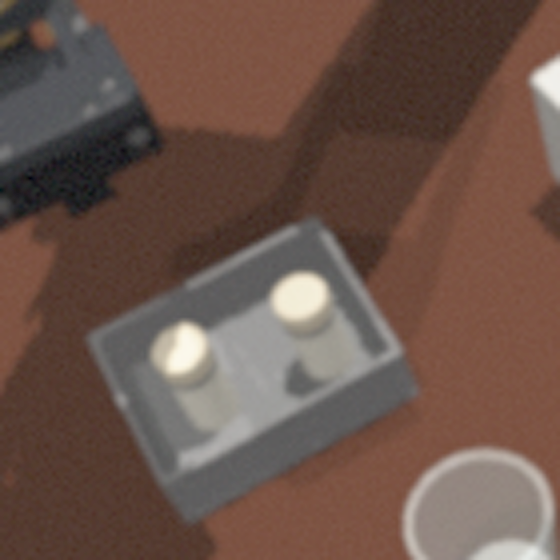

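```bash
python3 -m jog '[0.1,0.06,0.01,0,0, 0.3,0.18,0.03,0,-0.08, 0.5,0.3,0.05,0,-0.08, 0.7,0.42,0.07,0,-0.08, 1,0.54,0.09,0,-0.08, 1,0.66,0.1,0,-0.08, 1,0.75,0.106,0,-0.08, 1,0.792,0.106,0,-0.08, 1,0.792,0.106,0,-0.08, 1,0.792,0.106,0,-0.08]'; python3 - <<'E'
from h import *
S=load('s6');print(atz(S,105.75,277.5,69))
T=snap('top','t7');s=snap('scene','s7')
a=s['pixels'][110:250,180:340,::-1]; a=cv2.resize(a,None,fx=4.5,fy=4,interpolation=cv2.INTER_CUBIC)
a=cv2.resize(s['pixels'][110:250,180:340,::-1],None,fx=4,fy=4,interpolation=cv2.INTER_CUBIC)
cv2.imwrite('pics/s7x.png',((a/255.)**0.6*255).astype('uint8'))
E
```

```text
time_s: 9.82
tool_pos: [527.9, 50.6, 202.1]
tool_rot: [[-0.003, 1.0, -0.002], [1.0, 0.003, -0.0], [-0.0, -0.002, -1.0]]
force: [0.0, 0.5, 0.0]
gripper_width: 87.1
[ 457.70822207 -341.61340205   69.        ]
```

View pics/s7x.png

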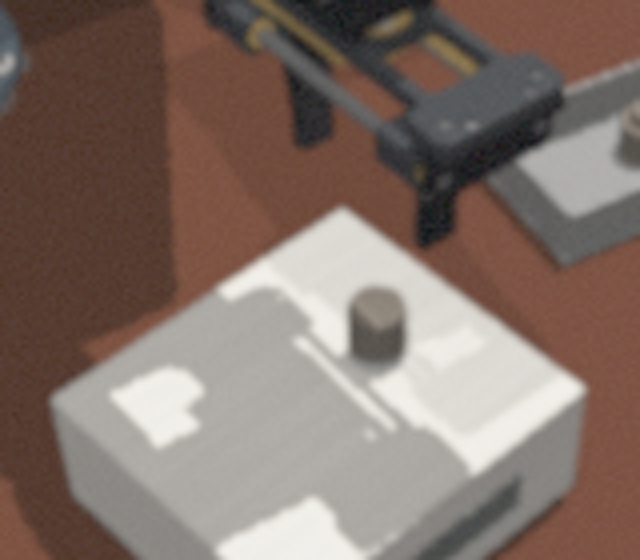

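View pics/t7.png

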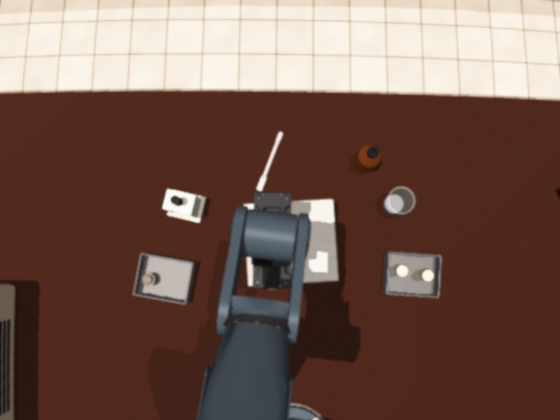

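```bash
python3 - <<'E'
from h import *
print(atz(load('t7'),427.8,275,69),atz(load('t7'),402,270.5,69))
E
python3 -m jog '[1,0,0,0.04,0, 1,0,0,0.1,0, 1,0,0,0.15,0, 1,0,0,0.17,0, 1,0,0,0.18,0, 1,0,0,0.182,0, 1,0,0,0.182,0]'; python3 - <<'E'
from h import *
s=snap('scene','s8')
a=cv2.resize(s['pixels'][110:230,210:340,::-1],None,fx=5,fy=5,interpolation=cv2.INTER_CUBIC)
cv2.imwrite('pics/s8x.png',((a/255.)**0.6*255).astype('uint8'))
E
```

```text
[ 452.14569653 -342.02963162   69.        ] [ 463.28390195 -275.47082768   69.        ]
time_s: 10.8
tool_pos: [529.2, 51.2, 112.9]
tool_rot: [[-0.003, 1.0, 0.002], [1.0, 0.003, -0.0], [-0.0, 0.002, -1.0]]
force: [-0.1, -0.1, -0.4]
gripper_width: 87.1
```

View pics/s8x.png

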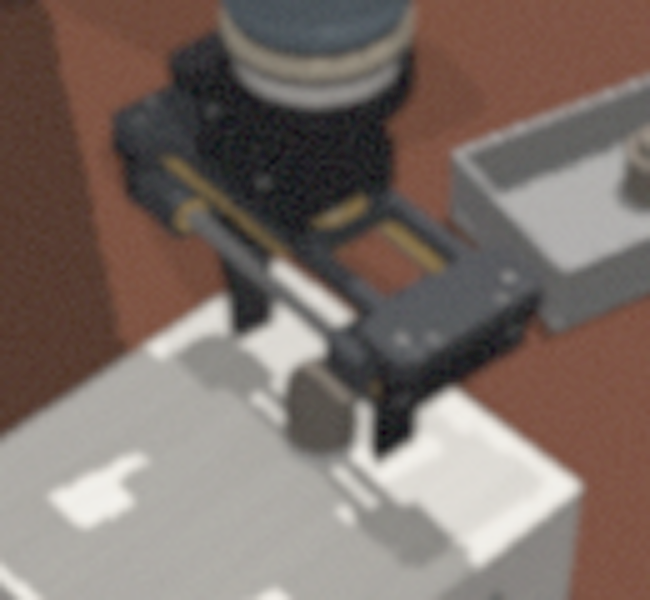

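```bash
python3 -m jog '[1,0,-0.003,0.008,0, 0,0,-0.003,0.008,0, -0.5,0,-0.003,0.008,0, -1,0,-0.003,0.008,0, -1,0,-0.003,0.008,0, -1,0,-0.003,0.008,0, -1,0,-0.003,0.008,0, -1,0,-0.003,0.008,0, -1,0,-0.003,0.008,0]'; python3 - <<'E'
from h import *
s=snap('scene','s9')
a=cv2.resize(s['pixels'][110:230,210:340,::-1],None,fx=5,fy=5,interpolation=cv2.INTER_CUBIC)
cv2.imwrite('pics/s9x.png',((a/255.)**0.6*255).astype('uint8'))
E
```

```text
time_s: 11.98
tool_pos: [527.1, 51.3, 108.2]
tool_rot: [[-0.003, 1.0, 0.0], [1.0, 0.003, -0.0], [-0.0, 0.0, -1.0]]
force: [0.4, -0.2, 0.7]
gripper_width: 31.3
```

View pics/s9x.png

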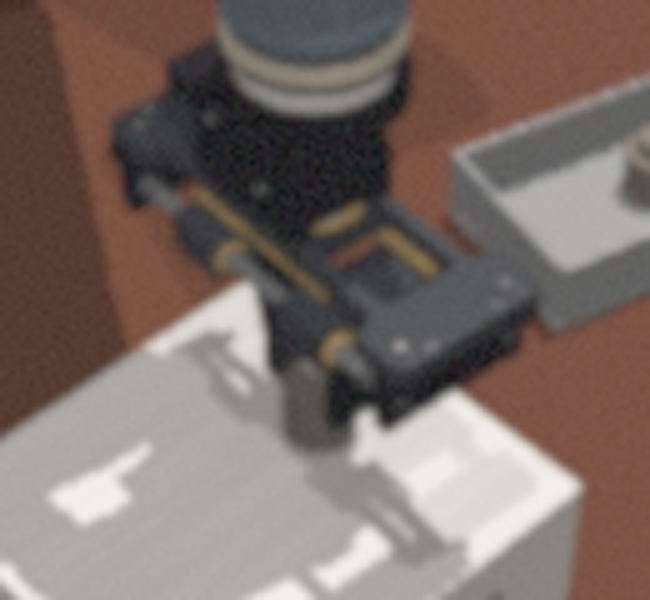

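```bash
python3 -m jog '[-1,0,0,-0.01,0, -1,0,0,-0.03,0, -1,0,0,-0.07,0, -1,0,0,-0.12,0, -1,0,0,-0.17,0, -1,0,0,-0.19,0, -1,0,0,-0.19,0]'; python3 - <<'E'
from h import *
s=snap('scene','s10');t=snap('top','t10')
a=cv2.resize(s['pixels'][90:230,210:340,::-1],None,fx=4,fy=4,interpolation=cv2.INTER_CUBIC)
cv2.imwrite('pics/s10x.png',((a/255.)**0.6*255).astype('uint8'))
E
```

```text
time_s: 12.9
tool_pos: [527.4, 51.3, 203.9]
tool_rot: [[-0.003, 1.0, 0.002], [1.0, 0.003, -0.0], [-0.0, 0.002, -1.0]]
force: [0.6, -0.3, -1.0]
gripper_width: 31.3
```

View pics/s10x.png

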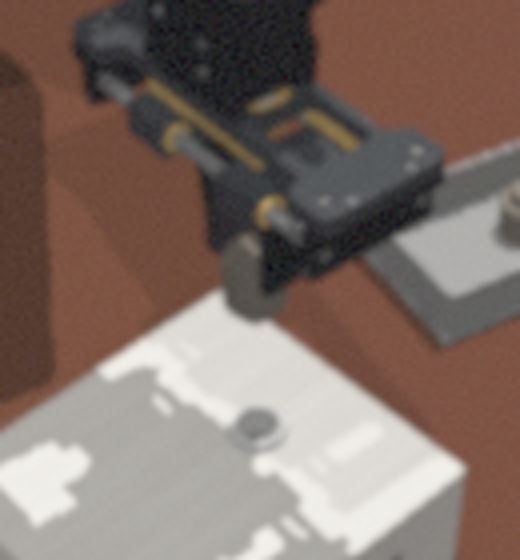

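```bash
python3 -m jog '[-1,0.04,-0.02,0,0, -1,0.14,-0.05,0,0.1, -1,0.25,-0.1,0,0.175, -1,0.36,-0.14,0,0.175, -1,0.45,-0.17,0,0.175, -1,0.509,-0.19,0,0.175, -1,0.509,-0.19,0,0.175, -1,0.509,-0.19,0,0.175]';python3 -m jog '[-1,0,0,0.06,0, -1,0,0,0.14,0, -1,0,0,0.22,0, -1,0,0,0.29,0, -1,0,0,0.33,0, -1,0,0,0.35,0, -1,0,0,0.36,0, -1,0,0,0.364,0, -1,0,0,0.364,0]'; python3 - <<'E'
from h import *
s=snap('scene','s11');t=snap('top','t11')
a=cv2.resize(s['pixels'][70:210,270:420,::-1],None,fx=4,fy=4,interpolation=cv2.INTER_CUBIC)
cv2.imwrite('pics/s11x.png',((a/255.)**0.6*255).astype('uint8'))
E
```

```text
time_s: 14.0
tool_pos: [430.3, 305.3, 202.6]
tool_rot: [[0.133, 0.991, -0.001], [0.991, -0.133, -0.001], [-0.001, -0.001, -1.0]]
force: [0.5, -0.5, 0.4]
gripper_width: 31.5
time_s: 15.12
tool_pos: [431.8, 305.7, 21.8]
tool_rot: [[0.134, 0.991, 0.001], [0.991, -0.134, 0.001], [0.001, 0.001, -1.0]]
force: [0.2, 0.1, 0.1]
gripper_width: 31.0
```

View pics/s11x.png

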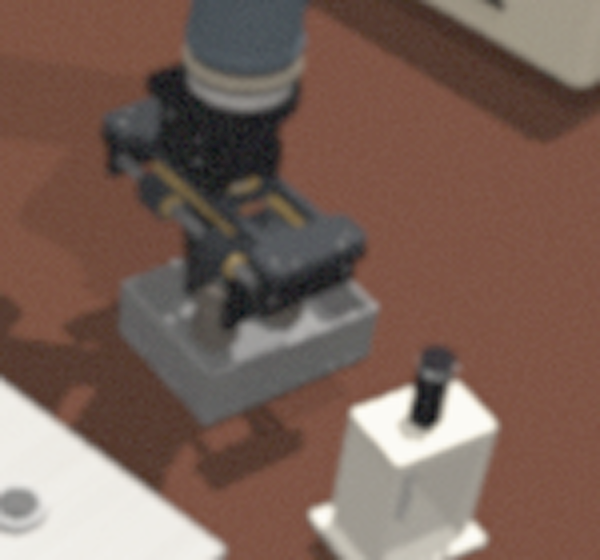

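```bash
python3 -m jog '[-1,0,0,0.006,0, -0.2,0,0,0.006,0, 0.1,0,0,0.006,0, 0.15,0,0,0.006,0, 0.15,0,0,0.006,0]'; python3 -m jog '[0.15,0,0,-0.04,0, 0.15,0,0,-0.12,0, 0.15,0,0,-0.2,0, 0.15,0,0,-0.28,0, 0.15,0,0,-0.36,0, 0.15,0,0,-0.36,0]'; python3 - <<'E'
from h import *
s=snap('scene','s12')
a=cv2.resize(s['pixels'][90:230,250:420,::-1],None,fx=4,fy=4,interpolation=cv2.INTER_CUBIC)
cv2.imwrite('pics/s12x.png',((a/255.)**0.6*255).astype('uint8'))
E
```

```text
time_s: 15.85
tool_pos: [431.4, 305.5, 18.2]
tool_rot: [[0.134, 0.991, 0.0], [0.991, -0.134, 0.0], [0.0, 0.0, -1.0]]
force: [-0.7, -0.4, -1.9]
gripper_width: 49.1
time_s: 16.6
tool_pos: [433.5, 306.6, 201.5]
tool_rot: [[0.134, 0.991, 0.007], [0.991, -0.134, 0.003], [0.004, 0.007, -1.0]]
force: [0.8, -0.6, -0.8]
gripper_width: 50.0
```

View pics/s12x.png

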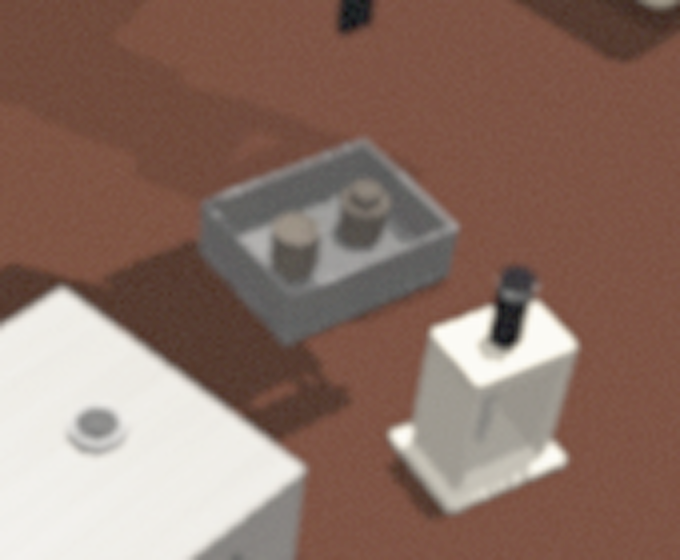

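```bash
python3 - <<'E'
from h import *
t=snap('top','t13');s=load('s12')
def g(im,x0,y0,x1,y1,k,f,gm):
    a=cv2.resize(im[y0:y1,x0:x1,::-1],None,fx=k,fy=k,interpolation=cv2.INTER_CUBIC); a=((a/255.)**gm*255).astype('uint8')
    for x in range(x0,x1,5): cv2.putText(a,str(x),((x-x0)*k,8),0,.3,(0,255,0)); cv2.line(a,((x-x0)*k,10),((x-x0)*k,15),(0,255,0))
    for y in range(y0,y1,5): cv2.putText(a,str(y),(0,(y-y0)*k+4),0,.3,(0,255,0))
    cv2.imwrite('pics/'+f+'.png',a)
g(t['pixels'],255,225,290,260,16,'t13p',1.5); g(s['pixels'],255,180,295,210,16,'s12p',1.3)
g(t['pixels'],150,180,220,230,9,'t13h',.7)
E
```

```text
(no output)
```

View pics/t13p.png

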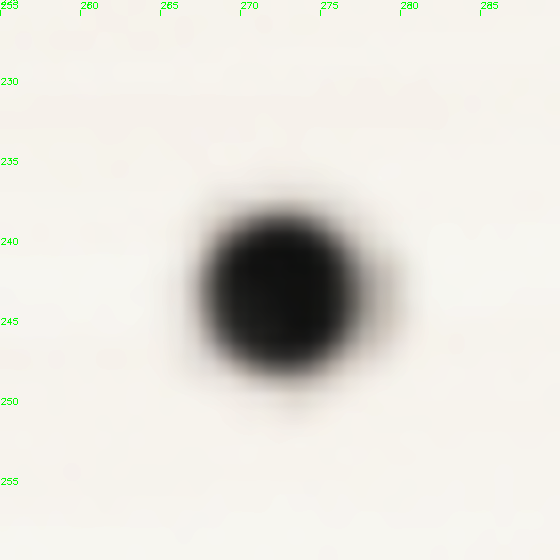

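View pics/s12p.png

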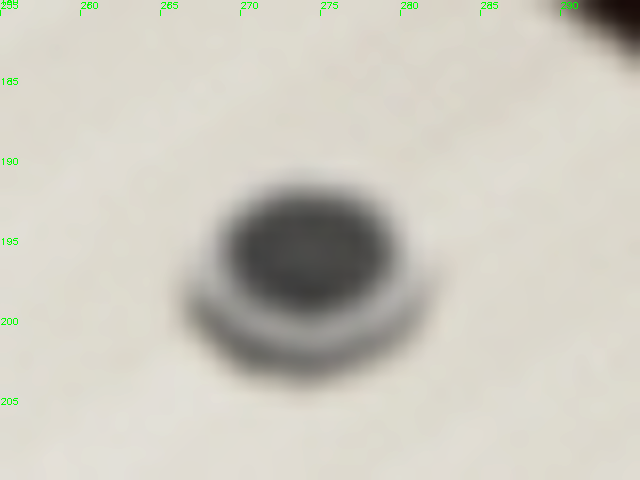

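View pics/t13h.png

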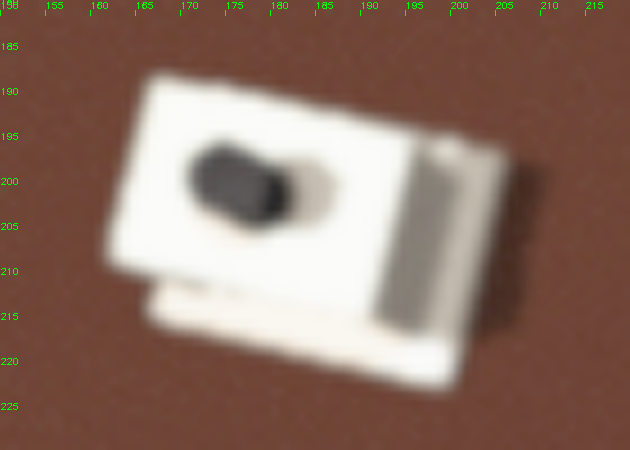

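```bash
python3 - <<'E'
from h import *
T=load('t13');S=load('s12')
print('port',atz(T,272.1,242.85,108),atz(S,274.03,194.85,108))
print('handle top',atz(T,174.5,199.5,154))
k=lambda x,y:(150+x/9-.44,180+y/9-.44)
c=np.array([atz(T,*k(x,y),104)[:2] for x,y in[(155,76),(416,137),(377,318),(109,265)]]);print(c.round(1),c.mean(0),np.linalg.norm(c-np.roll(c,1,0),axis=1))
# bottom of handle visible at
print('handle base',atz(T,*k(262,200),104))
print('stopper placed',atz(S,250+296/4,90+228/4,44))
E
```

```text
port [528.78166681  52.73473708 108.        ] [529.33349807  52.52781063 108.        ]
handle top [626.85532666 284.19398165 154.        ]
[[661.1 315.2]
 [644.9 242.4]
 [595.  251.8]
 [608.7 326.2]] [627.42780588 283.91497443] [53.48424248 74.5188265  50.74112147 75.65226265]
handle base [627.08236242 284.42386655 104.        ]
stopper placed [433.99052277 305.24381128  44.        ]
```

```bash
python3 -m jog '[0.4,0,0.05,0,-0.05, 0.6,0,0.15,0,-0.17, 1,0.005,0.25,0,-0.172, 1,0.009,0.33,0,-0.172, 1,0.009,0.392,0,-0.172, 1,0.009,0.392,0,-0.172, 1,0.009,0.392,0,-0.172, 1,0.009,0.392,0,-0.172]'; python3 - <<'E'
from h import *
s=snap('scene','s14');print(np.round(arm.get_state()['tool_pos'],1))
a=cv2.resize(s['pixels'][70:220,300:450,::-1],None,fx=4,fy=4,interpolation=cv2.INTER_CUBIC)
cv2.imwrite('pics/s14x.png',((a/255.)**0.6*255).astype('uint8'))
E
```

```text
time_s: 17.7
tool_pos: [624.4, 284.0, 197.5]
tool_rot: [[-0.002, 1.0, -0.002], [1.0, 0.002, -0.0], [-0.0, -0.002, -1.0]]
force: [0.2, -0.2, -1.0]
gripper_width: 87.0
[624.7 284.1 197.9]
```

View pics/s14x.png

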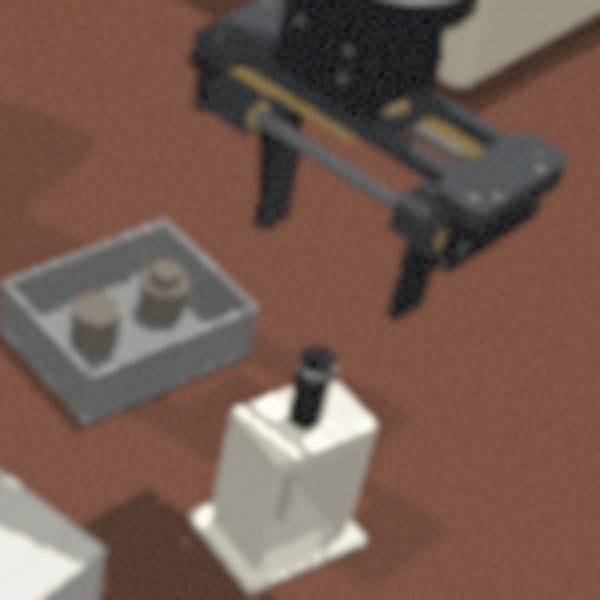

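```bash
python3 -m jog '[1,0,0.005,0.04,0, 1,0,0.005,0.1,0, 1,0,0.005,0.14,0, 1,0,0.005,0.16,0, 1,0,0.005,0.174,0, 1,0,0.005,0.174,0]'; python3 - <<'E'
from h import *
s=snap('scene','s15');print(np.round(arm.get_state()['tool_pos'],1))
a=cv2.resize(s['pixels'][90:220,310:440,::-1],None,fx=5,fy=5,interpolation=cv2.INTER_CUBIC)[:600]
cv2.imwrite('pics/s15x.png',((a/255.)**0.6*255).astype('uint8'))
E
```

```text
time_s: 18.5
tool_pos: [628.6, 283.7, 110.9]
tool_rot: [[-0.001, 1.0, -0.0], [1.0, 0.001, -0.0], [-0.0, -0.0, -1.0]]
force: [0.6, 0.2, -0.1]
gripper_width: 86.9
[629.  283.9 111.5]
```

View pics/s15x.png

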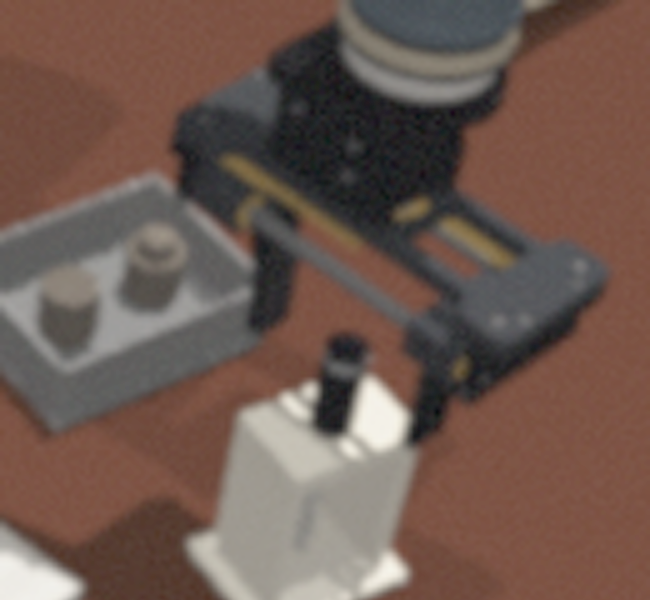

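```bash
python3 -m jog '[0.5,0,-0.003,0.005,0, 0,0,-0.003,0.005,0, -0.5,0,-0.003,0.005,0, -1,0,-0.003,0.005,0, -1,0,-0.003,0.005,0, -1,0,-0.003,0.005,0, -1,0,-0.003,0.005,0, -1,0,-0.003,0.005,0, -1,0,-0.003,0.005,0, -1,0,-0.003,0.005,0]'; python3 -m jog '[-1,0,0,0,0, -1,0,0,-0.005,0, -1,0,0,-0.02,0, -1,0,0,-0.05,0, -1,0,0,-0.09,0, -1,0,0,-0.13,0]'; python3 - <<'E'
from h import *
s=snap('scene','s16');print(np.round(arm.get_state()['tool_pos'],1))
a=cv2.resize(s['pixels'][80:220,310:440,::-1],None,fx=4,fy=4,interpolation=cv2.INTER_CUBIC)[:600]
cv2.imwrite('pics/s16x.png',((a/255.)**0.6*255).astype('uint8'))
E
```

```text
time_s: 19.8
tool_pos: [627.1, 283.7, 108.6]
tool_rot: [[-0.001, 1.0, -0.0], [1.0, 0.001, -0.0], [-0.0, -0.0, -1.0]]
force: [0.5, -0.0, -0.2]
gripper_width: 21.1
time_s: 20.55
tool_pos: [627.5, 283.8, 175.5]
tool_rot: [[-0.001, 1.0, 0.001], [1.0, 0.001, 0.0], [0.0, 0.001, -1.0]]
force: [0.4, 0.4, -0.8]
gripper_width: 21.2
[629.4 284.4 178.9]
```

View pics/s16x.png

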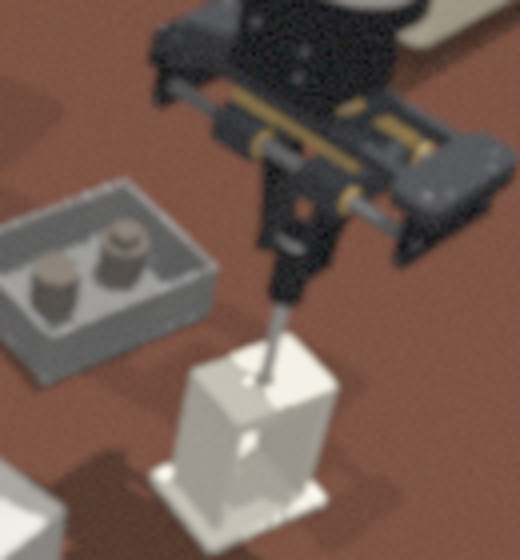

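```bash
python3 -m jog '[-1,0,0,-0.04,0, -1,0,0,-0.08,0, -1,0,0,-0.11,0, -1,0,0,-0.128,0, -1,0,0,-0.128,0, -1,0,0,-0.128,0]'; python3 - <<'E'
from h import *
s=snap('scene','s17');print(np.round(arm.get_state()['tool_pos'],1))
p=np.array(arm.get_state()['tool_pos'])
for dz in(20,-94.6): print((proj(s,p+[0,0,dz])[0]-[300,60])*4)
a=cv2.resize(s['pixels'][60:200,300:440,::-1],None,fx=4,fy=4,interpolation=cv2.INTER_CUBIC)[:600]
cv2.imwrite('pics/s17x.png',((a/255.)**0.6*255).astype('uint8'))
E
```

```text
time_s: 21.35
tool_pos: [626.6, 283.5, 236.8]
tool_rot: [[-0.001, 1.0, -0.002], [1.0, 0.001, -0.0], [-0.0, -0.002, -1.0]]
force: [-0.8, -0.3, -0.4]
gripper_width: 21.0
[626.5 283.5 236.6]
[347.55792162 253.56676027]
[310.40549957 409.80229085]
```

View pics/s17x.png

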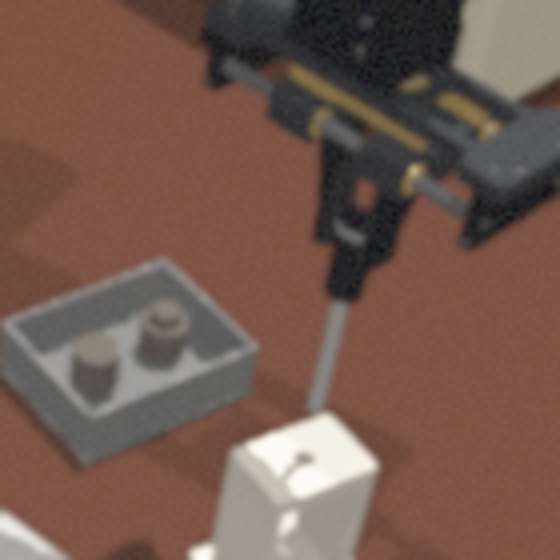

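```bash
python3 -m jog '[-1,-0.03,-0.012,0,0, -1,-0.1,-0.04,0,0, -1,-0.19,-0.08,0,0, -1,-0.28,-0.12,0,0, -1,-0.36,-0.15,0,0, -1,-0.42,-0.175,0,0, -1,-0.45,-0.19,0,0, -1,-0.462,-0.195,0,0, -1,-0.462,-0.195,0,0, -1,-0.462,-0.195,0,0]'; python3 - <<'E'
from h import *
s=snap('scene','s18');t=snap('top','t18');p=np.array(arm.get_state()['tool_pos']);print(np.round(p,1))
for dz in(20,-94.6,-70): print((proj(s,p+[0,0,dz])[0]-[220,100])*6)
print('port',(proj(s,[529,52.6,108])[0]-[220,100])*6)
a=cv2.resize(s['pixels'][100:200,220:340,::-1],None,fx=6,fy=6,interpolation=cv2.INTER_CUBIC)[:600]
cv2.imwrite('pics/s18x.png',((a/255.)**0.6*255).astype('uint8'))
a=cv2.resize(t['pixels'][180:300,220:360,::-1],None,fx=5,fy=5,interpolation=cv2.INTER_CUBIC)[:600]
cv2.imwrite('pics/t18x.png',((a/255.)**0.6*255).astype('uint8'))
E
```

```text
time_s: 22.65
tool_pos: [530.2, 53.5, 237.6]
tool_rot: [[-0.002, 1.0, 0.0], [1.0, 0.002, 0.0], [0.0, 0.0, -1.0]]
force: [1.0, -0.5, -0.7]
gripper_width: 21.3
[530.1  53.4 237.6]
[325.89052719 266.3776494 ]
[327.02647598 504.76095303]
[326.7896613  457.27770403]
port [323.76766318 568.49995495]
```

View pics/s18x.png

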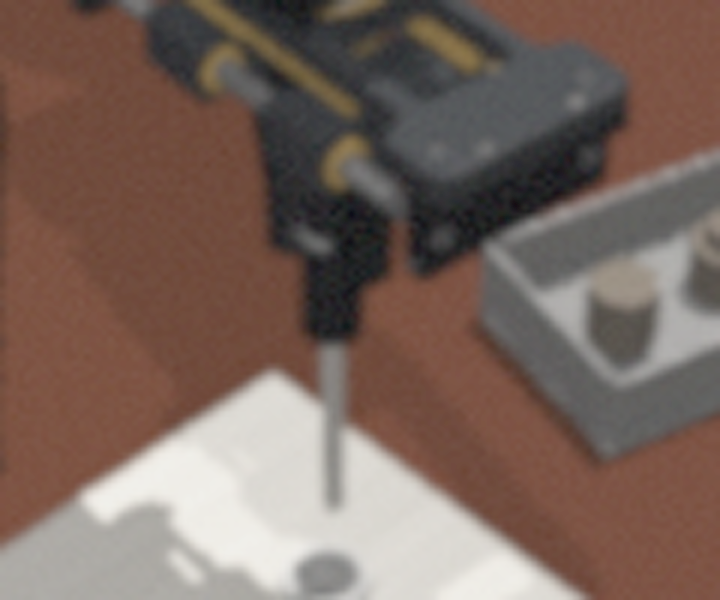

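View pics/t18x.png

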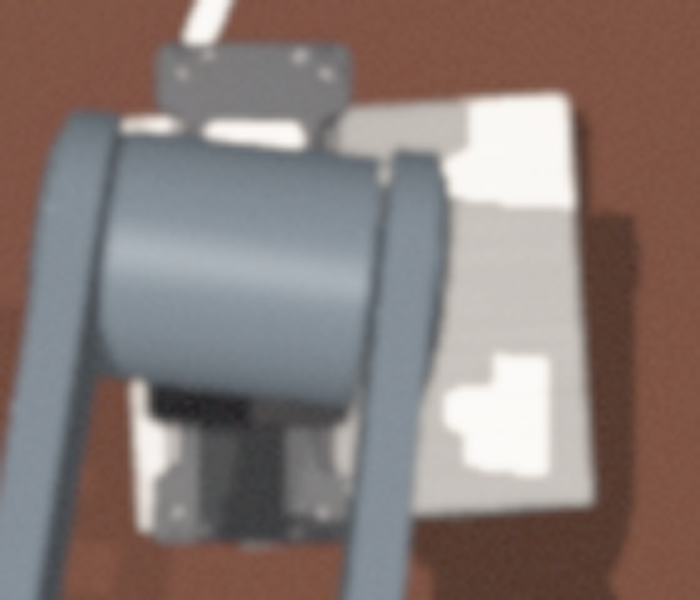

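```bash
python3 - <<'E'
from h import *
s=load('s18')
im=cv2.cvtColor(s['pixels'],cv2.COLOR_RGB2GRAY)
# rod horizontal profile subpixel
for r in range(158,186): 
    row=im[r,265:286].astype(float)
    print(r,row.astype(int)) if r%3==0 or r>180 else 0
f=lambda x,y:(220+(x+.5)/6-.5,100+(y+.5)/6-.5)
print('tip',atz(s,*f(333,503),143),'bore',atz(s,*f(326,573),108))
E
```

```text
159 [40 42 41 41 41 42 44 51 66 83 86 78 61 49 45 42 42 41 41 41 41]
162 [126 114  86  60  45  39  43  49  68  84  86  80  63  45  42  42  43  42
  43  42  41]
165 [198 199 194 185 161 126  86  66  69  82  87  78  63  49  42  42  41  43
  41  43  40]
168 [198 198 196 197 196 194 191 180 151 109  89  79  62  46  42  40  47  46
  48  46  45]
171 [195 195 196 198 197 197 198 190 161 115  93 100 114 113  92  68  56  49
  51  51  49]
174 [197 197 198 195 197 196 195 187 159 114  93 115 156 186 193 185 166 135
  97  69  56]
177 [197 195 195 195 195 195 197 188 161 116  94 115 157 188 195 198 196 197
 192 181 164]
180 [196 196 196 197 197 197 196 190 168 126  97 116 159 186 194 194 191 193
 193 193 196]
181 [198 196 195 197 197 197 197 192 168 125  99 115 154 186 195 191 192 194
 195 193 194]
182 [197 197 196 197 197 199 198 193 168 124 100 114 153 184 192 193 192 194
 194 194 195]
183 [195 198 195 197 197 197 199 194 172 134 108 120 158 184 193 194 195 193
 195 193 193]
184 [196 196 197 198 198 199 198 194 180 151 131 142 168 188 195 195 194 193
 192 194 193]
185 [199 197 200 199 200 198 195 195 187 172 164 172 185 191 192 194 193 192
 192 191 193]
tip [529.2689732   55.75641463 143.        ] bore [529.72056348  51.88341656 108.        ]
```

```bash
python3 -m jog '[-1,-0.004,-0.002,0.01,0, -1,-0.004,-0.002,0.03,0, -1,-0.004,-0.002,0.045,0, -1,-0.004,-0.002,0.054,0, -1,-0.004,-0.002,0.054,0, -1,-0.004,-0.002,0.054,0, -1,-0.004,-0.002,0.054,0]'; python3 - <<'E'
from h import *
s=snap('scene','s19');p=np.array(arm.get_state()['tool_pos']);print(np.round(p,1), proj(s,p+[0,0,-94.6]))
im=cv2.cvtColor(s['pixels'],cv2.COLOR_RGB2GRAY)
for r in list(range(175,204)): print(r,im[r,262:288])
a=cv2.resize(s['pixels'][150:215,240:310,::-1],None,fx=9,fy=9,interpolation=cv2.INTER_CUBIC)[:600]
cv2.imwrite('pics/s19x.png',((a/255.)**0.8*255).astype('uint8'))
E
```

```text
time_s: 23.62
tool_pos: [529.1, 50.6, 211.0]
tool_rot: [[-0.001, 1.0, 0.001], [1.0, 0.001, -0.0], [-0.0, 0.001, -1.0]]
force: [-0.4, 0.5, -0.9]
gripper_width: 21.0
[529.   50.6 211. ] [[273.2607493 192.6573234]]
175 [198 199 199 198 198 197 196 196 193 178 145 106  97 125 166 191 196 196
 195 189 170 143 108  80  60  50]
176 [199 199 198 196 195 196 195 195 192 179 143 106 100 126 165 192 198 197
 198 196 189 176 154 125  90  63]
177 [199 197 195 194 196 194 194 195 193 179 146 105  98 127 167 190 196 197
 196 197 196 192 183 163 130  96]
178 [196 196 193 195 195 195 194 196 193 179 146 108  95 126 167 193 197 197
 197 196 193 194 191 184 167 140]
179 [196 194 195 197 194 194 196 197 195 179 144 106  99 128 167 189 199 197
 195 194 193 192 193 193 188 175]
180 [194 196 195 197 195 196 197 195 192 177 143 106  98 126 167 191 197 195
 194 193 192 192 193 195 194 190]
181 [195 196 196 195 196 196 196 197 194 178 145 105  98 126 167 189 194 193
 192 193 193 194 193 194 195 194]
182 [196 196 196 196 196 195 196 197 193 181 144 107  97 126 166 188 193 192
 191 193 194 194 193 192 193 193]

[... 1630 characters left out ...]

 171 178 184 194 199 199 198 197]
198 [128 128 133 135 142 150 151 129 105  94  90  88  87  89  99 117 146 164
 167 171 186 195 197 197 196 194]
199 [129 129 127 127 124 123 123 115 112 118 122 122 121 127 133 146 159 163
 157 171 189 199 197 196 195 195]
200 [128 129 128 128 123 116 107 111 118 134 150 160 163 162 160 153 152 146
 156 177 193 197 196 196 195 194]
201 [128 129 127 128 128 126 114 110 111 126 146 161 162 160 151 139 137 150
 170 187 196 197 198 196 197 195]
202 [127 128 130 130 132 129 125 117 116 124 132 137 138 141 144 148 160 174
 188 195 196 195 196 195 197 196]
203 [128 129 132 131 132 133 132 129 133 152 166 162 162 172 181 187 192 193
 196 197 196 196 196 195 197 201]
```

View pics/s19x.png

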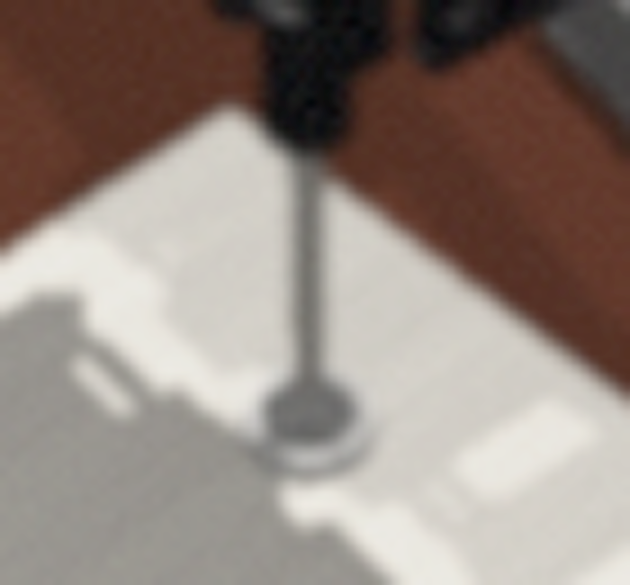

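```bash
python3 -m jog '[-1,0,0,0.01,0, -1,0,0,0.025,0, -1,0,0,0.04,0, -1,0,0,0.055,0, -1,0,0,0.07,0, -1,0,0,0.082,0, -1,0,0,0.092,0, -1,0,0,0.097,0, -1,0,0,0.097,0, -1,0,0,0.097,0]'; python3 - <<'E'
from h import *
s=snap('scene','s20');t=snap('top','t20');p=np.array(arm.get_state()['tool_pos']);print(np.round(p,1))
for d in([0,0,-54.6],): print(proj(s,p+d),proj(s,[529,52.6,108]))
a=cv2.resize(s['pixels'][170:215,250:300,::-1],None,fx=12,fy=12,interpolation=cv2.INTER_CUBIC)
a=np.clip((a.astype(float)-50)*1.6,0,255)
cv2.imwrite('pics/s20x.png',a)
im=cv2.cvtColor(s['pixels'],cv2.COLOR_RGB2GRAY)
for r in list(range(186,204)): print(r,im[r,264:286])
cv2.imwrite('pics/s20f.png',s['pixels'][:,:,::-1])
E
```

```text
time_s: 24.92
tool_pos: [529.0, 50.6, 162.4]
tool_rot: [[-0.001, 1.0, 0.001], [1.0, 0.001, -0.0], [-0.0, 0.001, -1.0]]
force: [-0.0, 0.7, -0.9]
gripper_width: 21.6
[529.   50.6 162.4]
[[273.28152488 195.21665553]] [[273.9612772  194.74999249]]
186 [198 199 199 199 197 199 194 179 142 104  97 124 163 188 195 195 194 193
 194 193 193 189]
187 [201 200 199 200 198 197 195 180 145 104  96 123 162 187 193 195 195 194
 194 192 190 194]
188 [199 200 200 198 197 196 194 185 153 111  97 124 162 187 195 194 195 194
 192 193 195 197]
189 [185 192 198 198 196 195 194 188 159 112  96 124 164 190 196 194 194 194
 195 195 197 199]
190 [156 174 188 197 194 193 192 184 158 113  99 124 165 188 196 193 193 193
 195 196 197 199]
191 [122 146 170 185 184 176 174 170 144 107  95 115 150 177 189 193 196 197
 198 200 199 199]
192 [101 117 141 160 159 143 139 133 116  95  89  99 122 146 167 189 194 197
 197 200 200 199]
193 [108 107 117 126 123 109 103 102  96  88  87  91  96 112 136 170 191 196
 198 200 199 199]
194 [121 114 110 112 107  95  90  90  89  89  88  88  90  92 113 149 184 197
 200 199 198 197]
1
[... 271 characters left out ...]
192 199 197]
198 [127 126 119 115 114 110  99  86  85  86  87  89  99 118 145 165 168 171
 186 196 198 197]
199 [130 127 121 114 110 111 101  90  84  88  93 107 126 146 159 161 156 170
 190 198 198 195]
200 [128 128 125 117 109 108 105  96  92  93  98 115 135 149 151 146 156 178
 194 197 197 195]
201 [128 128 128 125 116 108 103 101  95  96  98 105 118 130 138 149 170 188
 195 197 196 197]
202 [128 131 131 132 125 122 113 108 102  97  96 100 117 141 161 176 188 195
 198 196 196 196]
203 [131 132 131 132 133 128 126 119 114 105  98 106 133 162 179 189 193 196
 196 195 196 194][ WARN:0@3.449] global loadsave.cpp:1063 imwrite_ Unsupported depth image for selected encoder is fallbacked to CV_8U.
```

View pics/s20x.png

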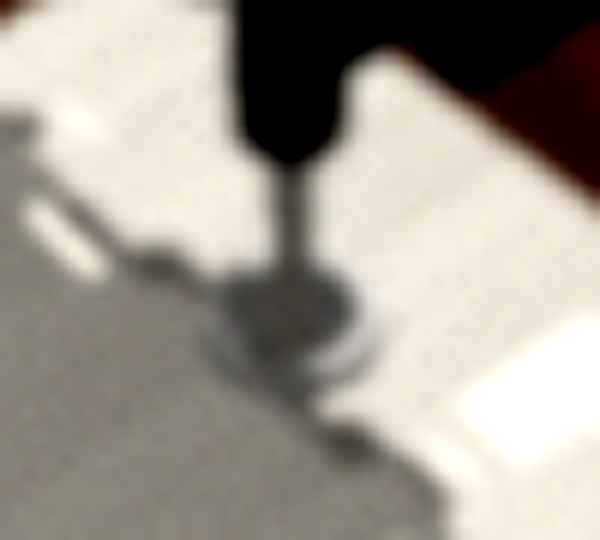

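View pics/s20f.png

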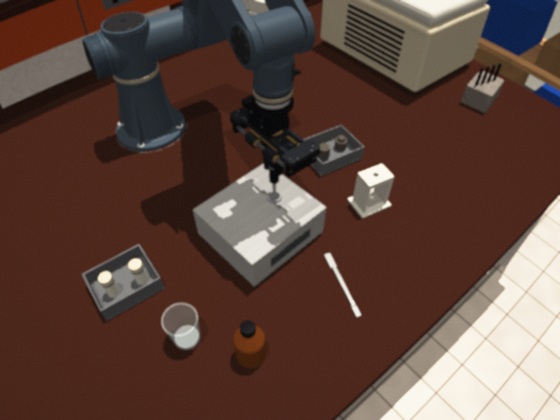

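View pics/t20.png

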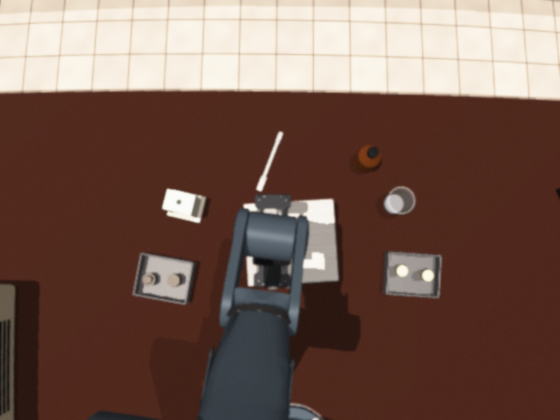

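```bash
python3 -m jog '[-1,0,0,0,0, -1,0,0,0,0, -1,0,0,0,0]'; python3 -c "
from cell import arm
print(arm.close_job())"
```

```text
time_s: 25.4
tool_pos: [528.8, 50.6, 162.2]
tool_rot: [[-0.001, 1.0, 0.0], [1.0, 0.001, 0.0], [0.0, 0.0, -1.0]]
force: [-1.1, -0.5, -0.7]
gripper_width: 21.3
the job is handed in; nothing more can be done
None
```

I put the stopper and the vial into their own bins and took the probe out of its stand. I lowered its rod into the open port and handed the job in at 25.4 s while still holding it there; no verdict is reported.

**Last checks**
- **Bins:** the pictures show both objects standing upright and released in their bins.
- **Probe depth:** the tip is about 40 mm below the rim, worked out from the tool height and the assumed grip height.
- **Probe centring:** the rod lines up with the bore's centre to about 0.2 px (0.4 mm) across the scene camera's view.
- **Contact:** the measured force stayed within about 1.5 N (noise level), with no sign of the probe touching the bath, and the grip is steady at 21 mm.
- **Bystanders:** the beaker, bottle and spatula look unmoved in the final pictures.

**What disagreed or could not be checked**
- **Centring along the view:** the arm blocked the top camera, so this direction was not seen directly. I estimate it is within about 2 mm.
- **Finger tips:** the visible tips sat about 20–25 mm above the reported tool point. Every grasp still held.
- **Stopper width:** it read 31.3 mm against a nominal 33–35 mm. I put that down to the rubber squeezing.
- **Scene camera:** it read up to about 5 mm too far in x at the vial bin. For object positions I relied mainly on the top camera, which matched the arm there, and both cameras agreed on the port to within 1 mm.

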